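Stamp a service mark on a probe guide rod

TASK

Stamp the blue-headed steel rod in the marking stand. First draw the stamp's blue knob back along its slope until the sear catches and holds it, and let go; then take the rod from its white rest and thread it through both eyes of the stand from the side away from the red lever until its head comes up to the first eye, and let go; then press the red trip lever so that the stamp fires onto the rod. Leave the rod in the stand, and leave everything else on the bench where it is.

Things in the scene. Friction and masses are not known exactly. Their poses are not given: they have to be found in the camera images.
- stand: Marking stand, fixed: grey base 170 x 140 x 12 mm, two aluminium eye plates, stamp, lamp. Origin on the bench under the middle between the eyes; z up; y = line of the eyes (rod enters from +y, moving to -y); x points from the stamp's knob to the column (x 45..70, y -14..14, 287 mm high). Stamp leans 35 deg from vertical towards -x; its line meets the eyes' axis midway; undrawn, its tip blocks the rod's way.
- eye_in (a point): Centre of the first eye's outer (+y) face, 46 mm from the stand's middle, 55 mm above the bench. Hole 13 mm in diameter through a plate 12 mm thick (y 34..46), 40 mm wide, 80 mm high. Both eyes share one axis, parallel to the stand's y.
- eye_out (a point): Centre of the second eye's outer (-y) face, 46 mm from the stand's middle, 55 mm above the bench; same plate and hole as the first eye.
- knob (a point): Centre of the blue pull knob, 28 mm in diameter, 34 mm long along its z, which points up the slope: the way to draw, 35 deg from vertical towards the stand's -x; its y = stand's y. Undrawn, the teal spring tube (34 mm in diameter) ends 25 mm below it. A lamp (disc 70 mm in diameter, centre at stand x -50, y 0, 255..285 mm above the bench) bars the way from straight above: lean the tool along the slope.
- hammer (a joint): How far the stamp (with its knob) is drawn back, m: 0 fully down, 0.050 end of travel. The sear snaps in at about 0.043 and then holds it at about 0.042. Pull needed: 5 N at 0, up to 17 N just before the catch. Resting on the rod in the eyes it reads about 0.004 to 0.007.
- trip_pad (a point): Centre of the upper face of the red round pad (26 mm in diameter) at the end of the trip lever, on the stand's -y side, 85 mm from the middle. Its z axis, the pad's normal, is parallel to the stamp's slope. Pressed about 20 mm along -z (about 7 N) it frees a caught stamp; it springs back when let go.
- sear (a joint): Angle of the trip lever, rad: 0 at rest, 0.42 pressed to its end; the stamp is freed at about 0.3.
- rod_head (a point): Centre of the rod's blue plastic head, the place to grip: a cylinder 18 mm in diameter, 60 mm long. Its y axis is the rod's axis, pointing from the steel shaft to the head's free end (the rod may roll about this axis). The rod starts level in the rest, its axis 45 mm above the bench. About 60 g in all.
- rod_shoulder (a point): Point on the rod's axis at the inner end of the head (30 mm from the head's centre), where the steel shaft begins: shaft 10 mm in diameter and 115 mm long. This shoulder does not pass through the eye.
- rod_tip (a point): The far end of the shaft, on its axis, 115 mm from the shoulder; the last 8 mm taper to 4 mm in diameter.
- rest: White plastic rod rest, fixed, 60 x 120 x 50 mm: base with two open-topped notches that carry the shaft; its y axis is along the rod, towards the head, which overhangs at its +y end. Origin on the bench under the middle of the shaft. Lift the rod more than 10 mm to clear the notches.
- tube_rack: Bystander: orange rack 75 x 140 mm with capped tubes, 95 mm high. Origin under its middle.
- tip_box: Bystander: blue pipette tip box with clear lid, 85 x 120 x 61 mm. Origin under its middle.
- scanner: Bystander: grey and black hand-held barcode scanner lying down, about 155 x 56 x 42 mm, long side along its x. Origin under its middle.
- mouse: Bystander: grey computer mouse 100 x 60 x 34 mm. Origin under its middle.
- reagent: Bystander: amber bottle 64 mm in diameter, 130 mm high. Origin under its middle.
- jar: Bystander: small jar with red cap, 56 mm in diameter, 60 mm high. Origin under its middle.
There are look-alikes about, which are no part of the job. What is shaped like the part that bears rod_head but green is not meant.

How it is judged:
On the way, in this order (a step that is already met when the one before it is completed fails the run):
1. the stamp is drawn back and held by its sear, the knob let go (value of joint hammer above 0.038 m and value of joint sear below 0.1 rad and contact force between the fingers and hammer below 0.1 N), for 0.3 s.
2. the rod is threaded through both eyes and let go, the stamp still drawn back (value of joint hammer above 0.038 m and y of rod_tip in the frame of stand below -0.052 m and y of rod_shoulder in the frame of stand between 0.04 and 0.06 m and x of rod_tip in the frame of stand between -0.007 and 0.007 m and z of rod_tip in the frame of stand between 0.048 and 0.062 m and x of rod_shoulder in the frame of stand between -0.007 and 0.007 m and z of rod_shoulder in the frame of stand between 0.048 and 0.062 m and contact force between the fingers and rod below 0.1 N), for 0.2 s.
3. the stamp has fired and rests on the rod (value of joint hammer below 0.01 m and contact force between hammer and rod above 0.5 N), for 0.1 s.
At the end, for the whole second after the job is handed in: Rod at rest through both eyes: shoulder within 14 mm of the first eye, tip at least 6 mm out of the second, axis within 7 mm of the eyes' axis. The fired stamp rests on the rod (0.002 to 0.010 m, pressing on it); trip lever back at rest (below 0.1 rad) (all of step 3 and y of rod_tip in the frame of stand below -0.052 m and y of rod_shoulder in the frame of stand between 0.04 and 0.06 m and x of rod_tip in the frame of stand between -0.007 and 0.007 m and z of rod_tip in the frame of stand between 0.048 and 0.062 m and x of rod_shoulder in the frame of stand between -0.007 and 0.007 m and z of rod_shoulder in the frame of stand between 0.048 and 0.062 m and value of joint hammer above 0.002 m and value of joint sear below 0.1 rad and linear speed of rod below 0.02 m/s); the robot touches nothing.
It fails at once if a bystander on the bench is pushed more than 30 mm from its place (distance of any of tube_rack, tip_box, scanner, mouse, reagent, jar from where it was at the start of the episode above 0.03 m).
It fails at once if a bystander is tipped over (angle between any of tube_rack, tip_box, scanner, mouse, reagent, jar's own z axis and vertical above 0.5 rad).
It also fails if it takes over 72 s, if anything falls off the work surface, if the arm or the gripper's body presses on something with over 40 N, if the wrist force passes 120 N, or if a joint passes its speed limit or range.

ROBOT

A 7-joint arm with a two-finger parallel gripper is mounted at the origin on the work surface. World frame = base frame: x ahead of the robot, y to its left, z up, the work surface at z = 0. Lengths are in m, angles in rad, forces in N, time in s.
With the tool pointing down it reaches from about 0.4 to 0.85 m from the base axis. Payload 4.5 kg.
Tool frame: the origin (TCP) lies midway between the tips of the shut fingers; the grasp point (between the pads) lies 19 mm behind it (manip.grip_depth is the x of the grasp point in the tool frame, in m); x points along the fingers, z is the direction in which the jaws open and shut, and the axes are right-handed (so a half turn about x gives the same grasp; the last joint's range is limited). The gripper opens to 85 mm and grips with 20 to 120 N. Pads are 22 mm wide; open, the fingers measure 114 mm over their backs; the gripper's body (76 mm by 85 mm) begins 54 mm behind the grasp point. The pads swing forward as they close: fully open they stand 13 mm farther back than shut.
Start: joints at [-1.225, 0.689, -0.195, 1.565, 0.157, 0.902, -0.215], TCP at [0.192, 0.595, 0.231] pointing down, gripper open.
Joint ranges: [-3.01, 3.01], [-0.46, 2.08], [-1.47, 1.51], [0.13, 2.56], [-1, 4.14], [0.04, 2.09], [-2.66, 2.66]. Speed limits (rad/s): [2.57, 2.57, 3.14, 3.14, 3.14, 3.14, 3.14].

INTERFACE

Orientations are given as [roll, pitch, yaw] about the fixed x, y, z axes, in that order (R = Rz(yaw) Ry(pitch) Rx(roll)).
In Python, from rig import manip, solve_ik, cams gives the robot as it stands. Calls block until the motion is done:
- manip.goto(position, orientation): joint-space move of the TCP to a pose.
- manip.servo_line(position, rotation=None, rate=0.15, max_force=None): straight line of the TCP; rotation=None keeps the orientation; rate is the mean speed in m/s. With max_force (N) it stops when the force on the tool has changed by that much, and returns True; else False.
- manip.movej(angles): joint-space move.
- manip.command_gripper(opening, force=None): finger opening in m; force is the grip in N (None keeps the last); returns when the fingers have stopped.
- manip.wait(seconds).
- solve_ik(position, orientation): joint angles nearest the present ones, or None.
- manip.observe(): the state.
- cams.snapshot(name): name is "scene" or "top"; returns a dict with "image" (384x512x3 uint8, red, green, blue), "fx", "fy", "cx", "cy" (pixels), "rvec" (rotation vector, rad) and "tvec" (3), from world to camera coordinates, as OpenCV has them. Camera axes: x right, y down, z forward; pixel columns grow to the right and rows downward; lengths in m; the calibration is good to about 2 mm. A picture is of the moment at which its call begins. There is no depth.
A pose or a line that the arm cannot do raises manip.Unreachable and nothing moves.
- manip.hand_in(): hands the job in, once; it reports no verdict.
The state is a dict: "clock": time; "joints": joint angles; "qvel": joint speeds; "joint_torque": joint torques, N m; "tcp_pos": TCP position; "orientation": TCP orientation; "contact_force": force on the tool from outside, world axes, zero at the start; "torque": the same for the moment, N m; "grip_width": finger opening in m.
Only numpy, scipy, OpenCV 4.12 (cv2) and the standard library are available. Lean on these libraries where they do the work, as an engineer would, in place of code of your own. Each camera call takes 0.05 s, during which the arm holds its last target. There are 200 camera calls.

## Working session

There is one attempt and no reset: what is moved stays moved. The work goes in short steps, each a Python script; the robot and the scene stay as the last script left them, time stands still between calls to the robot, and variables do not carry over. Pictures are saved under pics/ and viewed, about 8 in all and at most 12, crops included, and the job is handed in when it is done.

```bash
ls; mkdir -p pics
python3 - <<'E'
from rig import manip,cams
import cv2,numpy as np
for n in("scene","top"):
    s=cams.snapshot(n); cv2.imwrite(f"pics/{n}0.png",cv2.resize(s["image"][:,:,::-1],(800,600),interpolation=cv2.INTER_CUBIC))
    R=cv2.Rodrigues(np.array(s["rvec"]))[0]; print(n,s["fx"],s["fy"],s["cx"],s["cy"],-R.T@s["tvec"],R[2])
o=manip.observe();print(o["tcp_pos"],o["orientation"],o["clock"],manip.grip_depth)
E
```

```text
pics
scene 429.24216343565456 429.24216343565456 251.5846581119806 193.6994393633672 [ 1.09315854 -0.46391719  1.05681272] [-0.49437857  0.36912116 -0.78698119]
top 408.70903878164137 408.70903878164137 257.1068215517241 195.90552666083653 [ 0.46352716 -0.02818967  1.14333159] [ 0.0781701   0.00672025 -0.99691739]
[0.19158032 0.59430252 0.23056656] [-3.06254229  1.56913815 -1.80346267] 0.1 -0.0187
```

View pics/scene0.png

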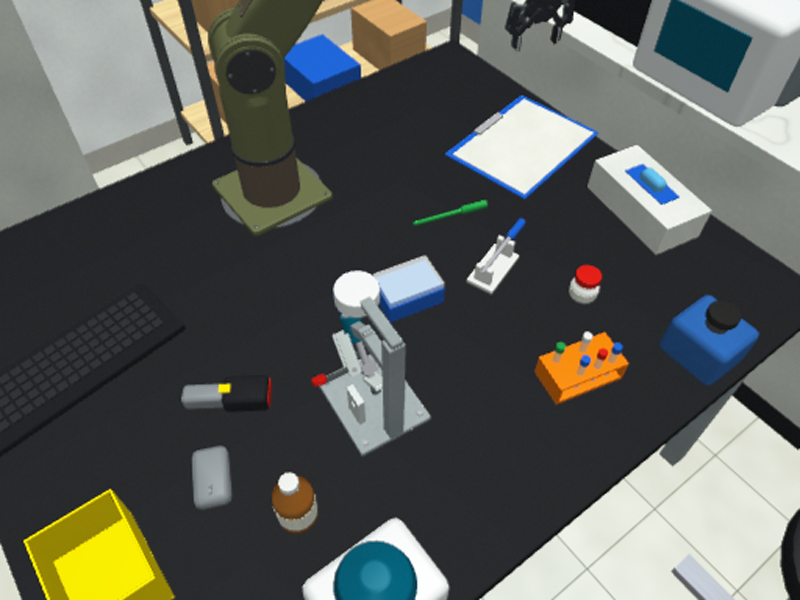

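View pics/top0.png

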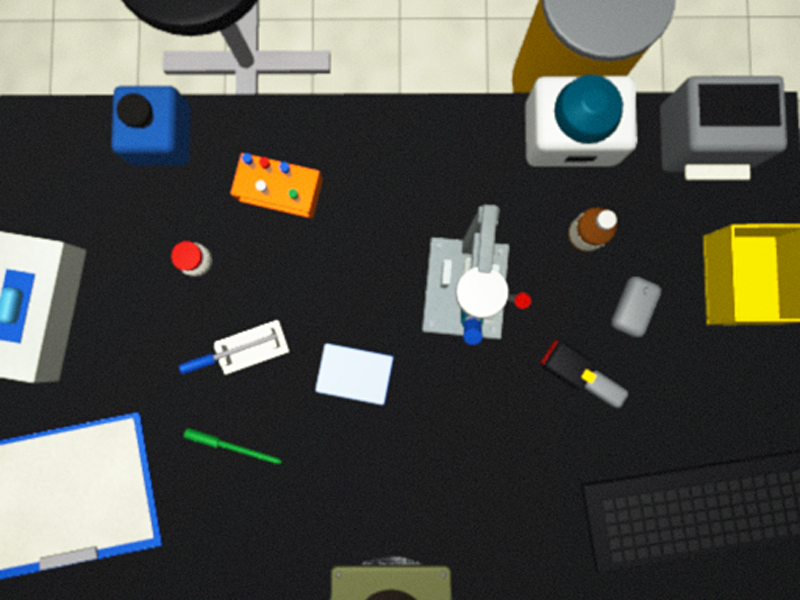

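The scene view shows the stand (360,370 of the 800x600 picture), the rest with the blue-headed rod (500,250), and a green look-alike (450,213). In the top view, the blue-headed rod is at (180–280, 367→338), head to the left. The green one at (185–280, 435–462) is not meant. The stand's base corners are at about (432,238), (509,244), (501,338) and (423,331). The knob is at (473,330), the lamp at (482,291) and the red pad at (522,300). Next I'll enlarge to confirm and measure.

```bash
cat > h.py <<'E'
from rig import manip,cams,solve_ik
import cv2,numpy as np
from scipy.spatial.transform import Rotation as Ro
def snap(n):
    s=cams.snapshot(n); s["R"]=cv2.Rodrigues(np.array(s["rvec"]))[0]; s["K"]=np.array([[s["fx"],0,s["cx"]],[0,s["fy"],s["cy"]],[0,0,1]]); return s
def proj(s,P): return cv2.projectPoints(np.atleast_2d(np.array(P,float)),np.array(s["rvec"]),np.array(s["tvec"]),s["K"],None)[0].reshape(-1,2)
def ray(s,uv,z):
    d=s["R"].T@np.linalg.inv(s["K"])@np.array([*uv,1.]); c=-s["R"].T@np.array(s["tvec"]); return c+d*(z-c[2])/d[2]
def crop(s,u0,v0,w,h,k):
    im=cv2.resize(s["image"][v0:v0+h,u0:u0+w,::-1],None,fx=k,fy=k,interpolation=cv2.INTER_CUBIC)
    for i in range(0,w,10): cv2.putText(im,str(u0+i),(i*k,8),0,.3,(0,255,255)); cv2.line(im,(i*k,10),(i*k,14),(0,255,255))
    for i in range(0,h,10): cv2.putText(im,str(v0+i),(0,i*k+4),0,.3,(0,255,255))
    return im
E
python3 - <<'E'
from h import *
t=snap("top");s=snap("scene")
a=crop(t,262,126,80,100,6);a=cv2.copyMakeBorder(a,0,0,0,0,0)
b=crop(t,110,200,80,44,4)
c=crop(s,195,165,80,130,4)[:424] if 0 else crop(s,195,165,80,130,4)
b=cv2.copyMakeBorder(b,0,0,0,0,0)
cv2.imwrite("pics/c1.png",np.hstack([a,cv2.copyMakeBorder(c[:520],40,40,0,0,0)[:600]]) if c.shape[0]>=520 else a)
d=crop(s,290,130,60,64,6); e=crop(t,110,200,80,44,5)
H=max(d.shape[0],e.shape[0]);f=lambda x:cv2.copyMakeBorder(x,0,H-x.shape[0],0,0,0)
cv2.imwrite("pics/c2.png",np.hstack([f(d),f(e)]))
E
```

```text
(no output)
```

View pics/c1.png

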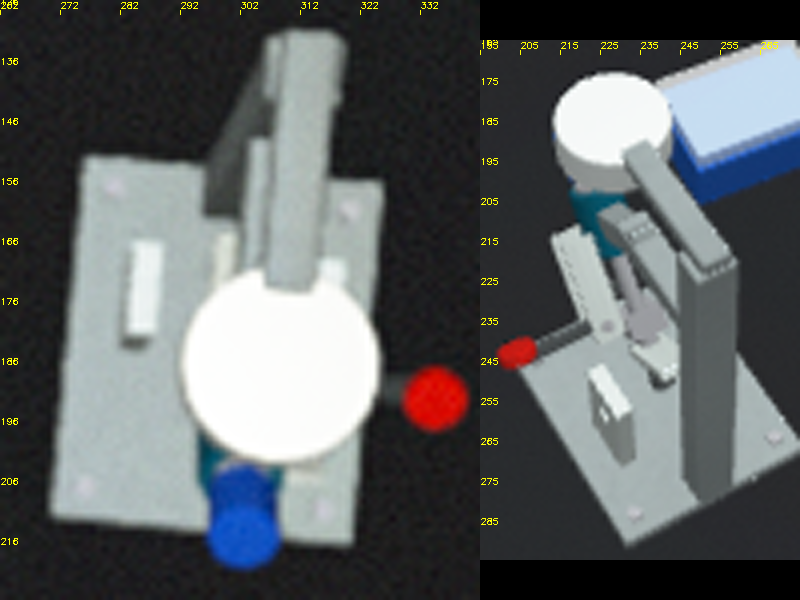

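View pics/c2.png

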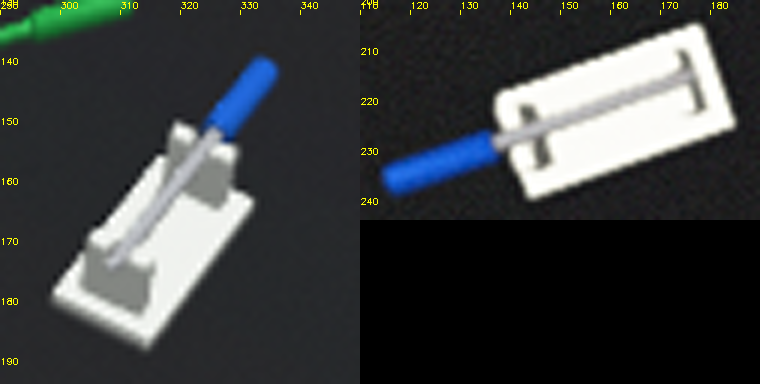

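The crop confirms the target: a blue head on a white rest, while green lies apart and off the rest. Next I'll fit the stand pose and the rod line.

Run:
```python
from h import *
from scipy.optimize import least_squares
t=snap("top");s=snap("scene")
def cen(S,f,z=None):
    im=S["image"].astype(int);m=f(im[...,0],im[...,1],im[...,2]).astype(np.uint8)
    n,l,st,c=cv2.connectedComponentsWithStats(m); return [(st[i][4],c[i].round(1).tolist()) for i in range(1,n) if st[i][4]>15]
red=lambda r,g,b:(r>130)&(g<60)&(b<60)
print("red",cen(t,red),cen(s,red))
blue=lambda r,g,b:(b>120)&(r<70)&(g<130)
print("blue",cen(t,blue),cen(s,blue))
W=[[-85,70],[-85,-70]]
T=[((276.2,152.3),(85,70,12),1),((325.8,156.3),(85,-70,12),1),((320.7,216.8),(-85,-70,12),1),((270.3,211.8),(-85,70,12),1),
 ((308.8,187.2),(-50,0,285),0),((285.8,174),(0,40,80),0)]
S=[((232.3,290),(85,-70,12),1),((228.2,185),(-50,0,285),0),((228,252),(0,-40,80),0)]
def P(p,l,o):
    x,y,z=np.array(l)/1e3; x+=o*p[3]; c,k=np.cos(p[2]),np.sin(p[2]); return [p[0]+c*x-k*y,p[1]+k*x+c*y,z]
def res(p): return np.concatenate([(proj(c,[P(p,l,o) for _,l,o in L])-np.array([u for u,_,_ in L])).ravel() for c,L in((t,T),(s,S))])
r=least_squares(res,[.65,-.08,-.08,0],loss="soft_l1");print(r.x,r.fun.reshape(-1,2).round(1).tolist())
def tri(a,b):
    f=lambda X:np.concatenate([proj(t,X)[0]-a,proj(s,X)[0]-b]);q=least_squares(f,[.6,0,.1]);return q.x,q.fun.round(1)
print("pad",tri((334.5,192.3),(204.5,243)))
for n,a,b in(("end",(115.2,236.4),(334.5,141)),("sh",(137.4,228.6),(325.5,152.5)),("tip",(176.6,214.8),(308.3,173.3))):
    print(n,tri(a,b),ray(t,a,.045),ray(s,b,.045))
```

```text
red [(np.int32(33), [169.0, 103.2]), (np.int32(281), [118.7, 163.3]), (np.int32(84), [334.0, 192.0]), (np.int32(18), [350.8, 225.6])] [(np.int32(169), [376.6, 175.8]), (np.int32(25), [385.2, 226.0]), (np.int32(52), [204.0, 242.8])]
blue [(np.int32(1162), [93.1, 78.0]), (np.int32(259), [372.8, 69.7]), (np.int32(24), [157.9, 100.8]), (np.int32(26), [181.8, 106.2]), (np.int32(503), [10.4, 194.4]), (np.int32(167), [302.0, 211.8]), (np.int32(134), [125.2, 232.3]), (np.int32(748), [75.1, 309.8]), (np.int32(141), [12.1, 365.1])] [(np.int32(152), [302.2, 5.8]), (np.int32(873), [203.9, 38.1]), (np.int32(393), [329.6, 96.2]), (np.int32(262), [417.1, 118.7]), (np.int32(74), [329.9, 145.8]), (np.int32(78), [262.8, 191.5]), (np.int32(974), [456.9, 212.0]), (np.int32(26), [395.2, 221.5]), (np.int32(21), [374.4, 230.0]), (np.int32(689), [247.0, 369.5])]
[ 0.60094732 -0.1351546  -0.08992363 -0.01610986] [[-1.0, -0.5], [-0.6, -0.2], [-0.1, -0.0], [-0.2, 0.5], [-0.4, -1.0], [-0.4, -0.1], [-1.5, 0.5], [-1.2, -1.0], [-1.4, 0.7]]
pad (array([ 0.55430826, -0.21533438,  0.11114299]), array([-0.7, -0.5, -0.9, -0. ]))
end (array([0.44283114, 0.36133264, 0.04493977]), array([-0.5, -0.4, -0.8,  0.1])) [0.44183716 0.35996711 0.045     ] [0.44391698 0.36369819 0.045     ]
sh (array([0.46349142, 0.30215538, 0.04459672]), array([-0.5, -0.4, -0.7,  0.1])) [0.46254658 0.30075047 0.045     ] [0.46473993 0.30400095 0.045     ]
tip (array([0.49994376, 0.19610393, 0.04905557]), array([-0.4, -0.3, -0.6,  0.1])) [0.49930012 0.19586588 0.045     ] [0.49837912 0.20034685 0.045     ]
```

```bash
cat >> h.py <<'E'
SX,SY,SYAW=0.6010,-0.1345,-0.0899
RS=Ro.from_euler('z',SYAW).as_matrix()
def w(p): return np.array([SX,SY,0])+RS@np.array(p,float)
def rpy(xdir,zdir):  # world axes
    x=np.array(xdir,float);x/=np.linalg.norm(x);z=np.array(zdir,float);z-=x*(x@z);z/=np.linalg.norm(z)
    return Ro.from_matrix(np.c_[x,np.cross(z,x),z]).as_euler('xyz')
def lean(deg,sgn=1): # stand-frame tool leaning back to -x, jaws along stand y
    a=np.radians(deg);x=RS@np.array([np.sin(a),0,-np.cos(a)]);return x,rpy(x,RS@np.array([0,sgn,0.]))
a35=np.radians(35);SL=RS@np.array([-np.sin(a35),0,np.cos(a35)])
E
python3 - <<'E'
from h import *
from scipy.optimize import least_squares
t=snap("top");s=snap("scene")
d=.42
T=[((276.2,152.3),(70,70,12)),((325.8,156.3),(70,-70,12)),((320.7,216.8),(-100,-70,12)),((270.3,211.8),(-100,70,12)),((308.8,187.2),(-50,0,285)),((285.8,174),(0,40,80))]
S=[((232.3,290),(70,-70,12)),((228.2,185),(-50,0,285)),((228,252),(0,-40,80))]
def P(p,l):
    x,y,z=np.array(l)/1e3; c,k=np.cos(p[2]),np.sin(p[2]); return [p[0]+c*x-k*y,p[1]+k*x+c*y,z]
def res(p): return np.concatenate([(proj(c,[P(p,l) for _,l in L])-np.array([u for u,_ in L])+d).ravel() for c,L in((t,T),(s,S))])
r=least_squares(res,[.6,-.13,-.09],loss="soft_l1");print(r.x,r.fun.reshape(-1,2).round(1).tolist())
SX,SY,SYAW=r.x
u=np.array([243,533])/6+[262,126]-.42
f=lambda q:proj(t,P(r.x,(-q[0]*.5736,q[1],55+q[0]*.8192)))[0]-u
q=least_squares(f,[150,0]);print("knob end s,y mm",q.x,q.fun)
im=t["image"].astype(int);k=q.x[0]-17
for lean_ in(35,40,45):
  for sg in(1,-1):
    x,o=lean(lean_,sg);K=w([-k*.5736e-3,0,.055+k*.8192e-3])
    print(lean_,sg,K,[None if (j:=solve_ik(K+SL*e-x*(manip.grip_depth+b),o)) is None else j.round(2).tolist() for e,b in((0,.1),(0,0),(.05,0))])
E
```

```text
[ 0.60089824 -0.13436639 -0.09345845] [[-0.7, -0.5], [-0.4, -0.1], [-0.1, 0.1], [-0.2, 0.5], [-0.4, -0.6], [-0.3, 0.3], [-0.8, 1.1], [-0.5, -0.8], [-0.8, 0.9]]
knob end s,y mm [186.91035711  -0.21102228] [3.29123395e-11 4.78138418e-10]
35 1 [ 0.50393299 -0.12575009  0.19419056] [[0.91, 0.52, -1.06, 2.51, 2.14, 0.56, -0.52], [0.79, 0.82, -1.04, 2.47, 2.23, 0.83, -0.53], [0.83, 0.67, -1.04, 2.5, 2.2, 0.71, -0.55]]
35 -1 [ 0.50393299 -0.12575009  0.19419056] [[0.64, 0.41, -0.62, 2.52, 2.59, 0.41, 2.19], [0.57, 0.69, -0.62, 2.48, 2.6, 0.65, 2.23], [0.6, 0.56, -0.62, 2.51, 2.59, 0.54, 2.21]]
40 1 [ 0.50393299 -0.12575009  0.19419056] [None, None, None]
40 -1 [ 0.50393299 -0.12575009  0.19419056] [None, None, None]
45 1 [ 0.50393299 -0.12575009  0.19419056] [None, None, None]
45 -1 [ 0.50393299 -0.12575009  0.19419056] [None, None, None]
```

```bash
sed -i 's/^SX,SY.*/SX,SY,SYAW=0.6009,-0.1344,-0.092/' h.py
cat >> h.py <<'E'
KN=170.
def knob(e=0,back=0,off=.003,sg=1,deg=35):
    x,o=lean(deg,sg); g=w([-KN*.5736e-3,0,.055+KN*.8192e-3])+SL*(e+.002)-RS@np.array([np.cos(a35),0,np.sin(a35)])*off
    return g-x*(manip.grip_depth+back),o
E
python3 - <<'E'
from h import *
for sg in(1,-1):
  o=lean(0,sg)[1]
  for p in([.3,.45,.35],[.45,.2,.38],[.45,0,.38]):
    j=solve_ik(p,o);print(sg,p,None if j is None else j.round(2).tolist())
  for b in(.13,.1,.07,0):
    j=solve_ik(*knob(0,b,sg=sg));print("knob",b,None if j is None else j.round(2).tolist())
o=manip.observe()["orientation"];print(Ro.from_euler('xyz',o).as_matrix().round(2).tolist())
E
```

```text
1 [0.3, 0.45, 0.35] [-0.87, 0.45, -0.31, 1.64, 0.15, 1.07, 0.25]
1 [0.45, 0.2, 0.38] [-0.36, 0.34, -0.21, 1.72, 0.08, 1.08, 0.88]
1 [0.45, 0, 0.38] [-0.02, 0.27, -0.12, 1.83, 0.04, 1.04, 1.33]
knob 0.13 [0.94, 0.4, -1.03, 2.52, 2.15, 0.43, -0.53]
knob 0.1 [0.89, 0.5, -1.04, 2.52, 2.17, 0.55, -0.56]
knob 0.07 [0.85, 0.6, -1.03, 2.52, 2.19, 0.65, -0.57]
knob 0 [0.79, 0.81, -1.04, 2.48, 2.23, 0.84, -0.54]
-1 [0.3, 0.45, 0.35] [-1.48, 0.52, 0.69, 1.68, -0.36, 1.08, -2.35]
-1 [0.45, 0.2, 0.38] [-0.96, 0.4, 0.68, 1.75, -0.28, 1.09, -1.85]
-1 [0.45, 0, 0.38] [-0.63, 0.34, 0.75, 1.86, -0.26, 1.05, -1.44]
knob 0.13 [0.67, 0.32, -0.61, 2.53, 2.62, 0.31, 2.17]
knob 0.1 [0.64, 0.41, -0.62, 2.53, 2.6, 0.41, 2.18]
knob 0.07 [0.61, 0.5, -0.62, 2.53, 2.6, 0.5, 2.19]
knob 0 [0.57, 0.69, -0.62, 2.49, 2.6, 0.66, 2.22]
[[-0.0, -0.95, 0.31], [-0.0, 0.31, 0.95], [-1.0, -0.0, -0.0]]<stdin>:3: UserWarning: Gimbal lock detected. Setting third angle to zero since it is not possible to uniquely determine all angles.
```

```bash
python3 -W ignore - <<'E'
from h import *
manip.goto([.40,.1,.42],lean(0)[1])
j0=np.array(manip.observe()["joints"]);p,o=knob(0,.1);j1=solve_ik(p,o);print(j0.round(2),j1.round(2))
for a in(.33,.67,1):
    manip.movej(j0+(j1-j0)*a);q=manip.observe();print(a,np.round(q["tcp_pos"],3),Ro.from_euler('xyz',q["orientation"]).as_matrix()[:,0].round(2),q["clock"],np.abs(q["contact_force"]).max())
print(p)
s=snap("scene");t=snap("top")
a=crop(s,180,120,100,110,4);b=crop(t,255,120,100,110,4);cv2.imwrite("pics/k1.png",np.hstack([a,b]))
E
```

```text
[-0.25  0.18 -0.13  1.83  0.03  1.13  1.09] [ 0.99  0.58 -1.24  2.52  2.    0.67 -0.4 ]
0.33 [ 0.428 -0.086  0.336] [ 0.08 -0.38 -0.92] 3.2667 0.7086026848184147
0.67 [ 0.459 -0.163  0.28 ] [ 0.32 -0.38 -0.87] 3.95 0.4805082946038515
1 [ 0.455 -0.121  0.262] [ 0.57 -0.05 -0.82] 4.6167 0.6827016554348136
[ 0.45377646 -0.12082632  0.26077864]
```

View pics/k1.png

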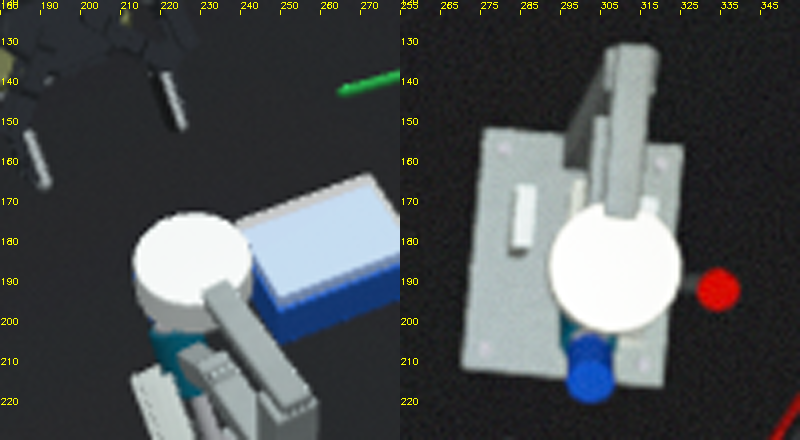

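The picture shows the open fingers behind the lamp at (185–225, 135–165), clear of it. The knob is free at (302,212) in the top view. Next I'll move in and draw.

```bash
python3 -W ignore - <<'E'
from h import *
def st(n):
    q=manip.observe();print(n,np.round(q["tcp_pos"],4),np.round(q["contact_force"],1),round(q["grip_width"],4),round(q["clock"],2))
print(manip.servo_line(knob()[0],max_force=8,rate=.08));st("in")
manip.command_gripper(.02,80);st("grip")
E
```

```text
False
in [ 0.5108 -0.1262  0.1793] [-0.5 -0.   0.6] 0.0853 6.12
grip [ 0.5107 -0.1266  0.1792] [-2.5 -1.3  5.4] 0.0262 6.69
```

```bash
python3 -W ignore - <<'E'
from h import *
def st(n):
    q=manip.observe();f=np.array(q["contact_force"]);print(n,np.round(q["tcp_pos"],4),f.round(1),"along",round(f@SL,1),round(q["grip_width"],4),round(q["clock"],2))
p0=np.array(manip.observe()["tcp_pos"])
for e in(.02,.035,.041,.044,.047):
    r=manip.servo_line(p0+SL*e,rate=.05,max_force=35);st(e)
    if r: print("stop");break
E
```

```text
0.02 [ 0.4995 -0.1254  0.1953] [ 5.8  2.2 -8. ] along -9.8 0.0264 7.25
0.035 [ 0.4909 -0.1245  0.2077] [ 4.9  1.9 -9.3] along -10.3 0.0264 7.7
0.041 [ 0.4875 -0.1242  0.2125] [  6.1   1.1 -10.2] along -11.8 0.0264 7.97
0.044 [ 0.4859 -0.124   0.2148] [  7.4   1.5 -12.8] along -14.6 0.0263 8.22
0.047 [ 0.4842 -0.1239  0.2172] [  9.6   2.  -13.4] along -16.3 0.0264 8.47
```

```bash
python3 -W ignore - <<'E'
from h import *
def st(n):
    q=manip.observe();f=np.array(q["contact_force"]);print(n,np.round(q["tcp_pos"],4),"along",round(f@SL,1),round(q["grip_width"],4),round(q["clock"],2));return f@SL
p=np.array(manip.observe()["tcp_pos"])
for e in(.002,.004,.006,.008,.010):
    r=manip.servo_line(p+SL*e,rate=.03,max_force=20);f=st(e)
    if r or f<-28: print("stop");break
p=np.array(manip.observe()["tcp_pos"])
for e in(.003,.006): manip.servo_line(p-SL*e,rate=.03,max_force=30);st(-e)
E
```

```text
0.002 [ 0.4835 -0.1238  0.2183] along -17.2 0.0264 8.72
0.004 [ 0.4823 -0.1237  0.22  ] along -17.1 0.0264 8.97
0.006 [ 0.482  -0.1236  0.2205] along -39.8 0.0263 9.22
stop
-0.003 [ 0.4842 -0.1239  0.2172] along -16.9 0.0263 9.53
-0.006 [ 0.4859 -0.1241  0.2148] along -16.7 0.0262 9.78
```

```bash
python3 -W ignore - <<'E'
from h import *
def st(n):
    q=manip.observe();f=np.array(q["contact_force"]);print(n,np.round(q["tcp_pos"],4),"along",round(f@SL,1),round(q["grip_width"],4),round(q["clock"],2));return f@SL
p=np.array(manip.observe()["tcp_pos"])
for e in(.0015,.003,.0045):
    manip.servo_line(p-SL*e,rate=.03,max_force=30)
    if st(-e)>-3: break
manip.command_gripper(.085);st("open")
x,o=lean(35);manip.servo_line(np.array(manip.observe()["tcp_pos"])-x*.09,rate=.15);st("out")
manip.wait(.1)
s=snap("scene");t=snap("top")
cv2.imwrite("pics/k2.png",np.hstack([crop(s,180,120,100,110,4),crop(t,255,120,100,110,4)]))
im=t["image"].astype(int);m=((im[...,2]>120)&(im[...,0]<70)&(im[...,1]<130)).astype(np.uint8)
n,l,S,c=cv2.connectedComponentsWithStats(m);print([(S[i].tolist(),c[i].round(1)) for i in range(1,n) if 285<c[i][0]<315])
e=lambda k:proj(t,w([-(k+17)*.5736e-3,0,.055+(k+17)*.8192e-3]));print(e(170),e(212))
E
```

```text
-0.0015 [ 0.4868 -0.1241  0.2136] along -6.7 0.026 10.03
-0.003 [ 0.487  -0.1242  0.2133] along 12.2 0.0265 10.28
open [ 0.4876 -0.1242  0.2123] along -1.0 0.0849 10.89
out [ 0.4363 -0.1197  0.286 ] along -0.6 0.0854 11.64
[([307, 205, 1, 1, 1], array([307., 205.])), ([296, 207, 1, 1, 1], array([296., 207.])), ([297, 213, 13, 18, 173], array([302.8, 222.1]))]
[[302.07233869 214.43166601]] [[302.79296407 224.84349208]]
```

View pics/k2.png

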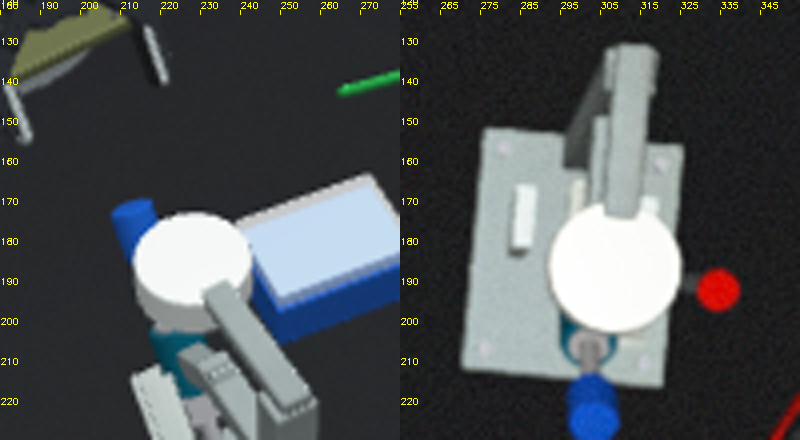

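The picture confirms the knob is held drawn: it moved from v≈214 to 224.8 at its end (about 42 mm) with the fingers away. Next, the rod.

```bash
cat >> h.py <<'E'
def rodgrip(d,sg,tilt=15):
    a=np.radians(tilt);d=np.array(d,float);x=-np.sin(a)*d+np.array([0,0,-np.cos(a)])
    return x,rpy(x,sg*np.cross(d,[0,0,1.]))
def mask(S,box,kind='blue'):
    im=S["image"].astype(int);r,g,b=im[...,0],im[...,1],im[...,2]
    m=((b>90)&(b>1.5*r)&(b>1.3*g)); v,u=np.nonzero(m);k=(u>box[0])&(u<box[2])&(v>box[1])&(v<box[3]);return u[k],v[k]
E
python3 -W ignore - <<'E'
from h import *
t=snap("top");s=snap("scene")
H=[]
for S,box,tip in((t,(105,215,145,245),(176.2,214.4)),(s,(318,130,345,160),(307.9,172.9))):
    u,v=mask(S,box);c=np.array([u.mean(),v.mean()]);P=np.c_[u,v]-c;ax=np.linalg.svd(P,full_matrices=False)[2][0]
    pr=P@ax;h=ray(S,c,.045);q=ray(S,c+ax*10,.045)-h;q/=np.linalg.norm(q);q*=np.sign(q[1]);T=ray(S,tip,.045);dd=h-T
    print(len(u),c.round(1),"head",h.round(4),"dir",q.round(3),"head-tip",dd.round(4),np.linalg.norm(dd).round(4),(dd/np.linalg.norm(dd)).round(3));H.append(h)
h=np.mean(H,0);d=np.array([-.327,.945,0]);d/=np.linalg.norm(d);g=h+d*.006
for sg in(1,-1):
  for tl in(0,15):
    x,o=rodgrip(d,sg,tl);x2,o2=rodgrip(RS[:,1],sg,tl)
    f=lambda j:None if j is None else j.round(2).tolist()
    print(sg,tl,f(solve_ik(g-x*(manip.grip_depth),o)),f(solve_ik(w([0,.082+.12,.055])-x2*manip.grip_depth,o2)),f(solve_ik(w([0,.082,.055])-x2*manip.grip_depth,o2)))
E
```

```text
159 [125.6 232.3] head [0.4528 0.3323 0.045 ] dir [-0.325  0.946  0.   ] head-tip [-0.0476  0.1354  0.    ] 0.1435 [-0.332  0.943  0.   ]
83 [330.1 145.8] head [0.4516 0.3366 0.045 ] dir [-0.303  0.953 -0.   ] head-tip [-0.0448  0.1362  0.    ] 0.1434 [-0.313  0.95   0.   ]
1 0 [-0.15, 1.21, -1.13, 1.85, 1.3, 1.07, -1.52] [0.31, 1.15, -0.99, 1.67, 1.13, 1.0, -1.19] [0.5, 1.13, -0.97, 1.71, 1.13, 0.97, -1.02]
1 15 [-0.26, 1.31, -1.25, 1.76, 1.35, 1.48, -1.6] [0.18, 1.2, -1.02, 1.6, 1.23, 1.3, -1.32] [0.38, 1.18, -1.01, 1.69, 1.29, 1.25, -1.22]
-1 0 [-0.38, 0.99, -0.61, 1.87, 0.98, 0.61, 1.85] [0.12, 1.01, -0.57, 1.68, 0.79, 0.69, 2.19] [0.4, 1.05, -0.74, 1.72, 0.97, 0.79, 2.23]
-1 15 [-0.47, 1.06, -0.7, 1.77, 1.07, 0.98, 1.7] [0.01, 1.05, -0.59, 1.61, 0.96, 0.98, 1.98] [0.17, 1.01, -0.53, 1.7, 1.0, 0.87, 2.09]
```

```bash
python3 -W ignore - <<'E'
from h import *
def st(n):
    q=manip.observe();f=np.array(q["contact_force"]);print(n,np.round(q["tcp_pos"],4),f.round(1),round(q["grip_width"],4),round(q["clock"],2))
d=np.array([-.322,.947,0]);d/=np.linalg.norm(d);h=np.array([.4522,.3345,.045])
x,o=rodgrip(d,-1);g=h+d*.006-x*manip.grip_depth
manip.goto(g+[0,0,.25],o);st("hi")
manip.servo_line(g+[0,0,.0],rate=.2,max_force=10);st("down")
manip.command_gripper(.01,40);st("grip")
manip.servo_line(np.array(manip.observe()["tcp_pos"])+[0,0,.06],rate=.1);st("lift")
s=snap("scene");t=snap("top")
cv2.imwrite("pics/r1.png",np.hstack([crop(s,275,100,95,95,4),crop(t,95,180,95,95,4)]))
E
```

```text
hi [0.4526 0.3344 0.2767] [ 0.4 -0.4  0.5] 0.0848 13.88
down [0.4522 0.3363 0.028 ] [ 0.4 -0.3  0.1] 0.0847 15.28
grip [0.4519 0.3356 0.027 ] [0.4 0.7 1.1] 0.0166 15.91
lift [0.4519 0.3353 0.0869] [ 0.3  0.2 -0.3] 0.0166 16.66
```

View pics/r1.png

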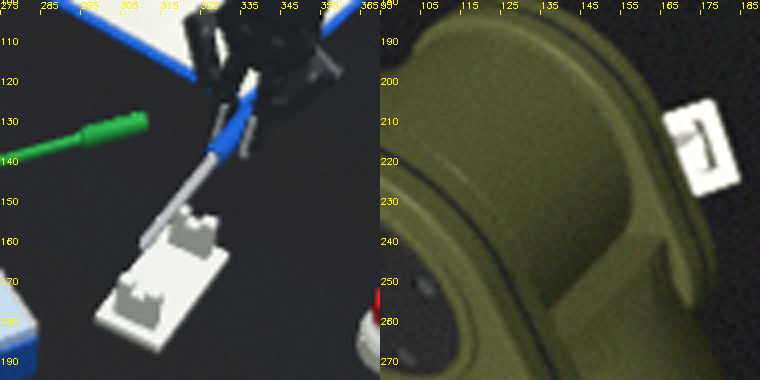

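The picture shows the blue-headed rod gripped with its shaft clear above the rest (shaft (310,160)→(328,138) in the scene view). The top view is hidden by the arm. Next I'll go to the pre-insert pose.

```bash
cat >> h.py <<'E'
GS=.036 # grasp to shoulder
def ins(ytip,dx=0,dz=0): # TCP pose with rod tip at stand y=ytip
    x,o=rodgrip(RS[:,1],-1); return w([dx,ytip+.115+GS,.055+dz])-x*manip.grip_depth,o
E
python3 -W ignore - <<'E'
from h import *
def st(n):
    q=manip.observe();f=np.array(q["contact_force"]);print(n,np.round(q["tcp_pos"],4),f.round(1),round(q["grip_width"],4),round(q["clock"],2))
q=manip.observe();manip.servo_line(np.array(q["tcp_pos"])+[0,0,.06],rate=.2)
p,o=ins(.070,dz=.09);manip.goto(p,o);st("hi")
p,o=ins(.070);manip.servo_line(p,rate=.15,max_force=10);st("pre");print(p)
s=snap("scene");t=snap("top")
print(proj(s,[w([0,.07,.055]),w([0,.185,.055]),w([0,.046,.055])]).round(1).tolist(),proj(t,[w([0,.07,.055]),w([0,.185,.055])]).round(1).tolist())
cv2.imwrite("pics/i1.png",np.hstack([crop(s,210,160,95,110,4),crop(t,215,130,100,110,4)]))
E
```

```text
hi [0.6198 0.0837 0.127 ] [1.  0.2 0.3] 0.0165 18.38
pre [0.6211 0.0816 0.0375] [ 0.3 -0.  -0.1] 0.0171 19.13
[0.62075869 0.08084594 0.03693719]
[[262.2, 238.9], [296.6, 220.8], [254.8, 242.8]] [[273.4, 174.1], [230.7, 170.4]]
```

View pics/i1.png

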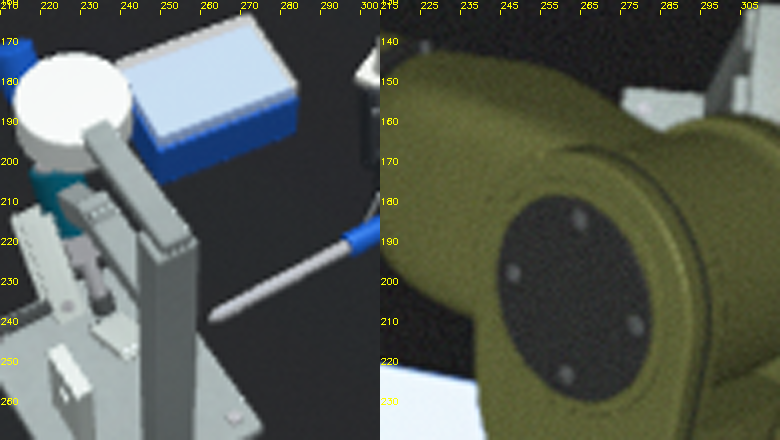

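Pre-insert: the rod tip is seen at (261.6,239.4) against a predicted (262.2,238.9), and the shoulder at (296.6,220.4) against (296.6,220.8). Kinematics and picture agree, so I'll insert with a force guard.

```bash
python3 -W ignore - <<'E'
from h import *
def st(n):
    q=manip.observe();f=RS.T@np.array(q["contact_force"]);m=RS.T@np.array(q["torque"]);x,_=ins(0);loc=RS.T@(np.array(q["tcp_pos"])-ins(0)[0]);print(n,"off mm",(loc*1e3).round(1),"F",f.round(1),"M",m.round(2),round(q["clock"],2))
for y in(.05,.035,.02,.0,-.015,-.028):
    p,o=ins(y);r=manip.servo_line(p,o,rate=.06,max_force=8);st(y)
    if r: print("stop");break
E
```

```text
0.05 off mm [ 0.1 49.3  0.1] F [-0.1  0.2 -1.5] M [ 0.37 -0.02 -0.04] 19.72
0.035 off mm [ 0.  34.3 -0.1] F [ 0.7  0.  -0.7] M [ 0.35  0.03 -0.  ] 20.12
0.02 off mm [ 0.  19.3 -0.1] F [ 0.3 -0.1 -0.7] M [ 0.4  -0.02 -0.04] 20.52
0.0 off mm [ 0.  -0.5 -0. ] F [-0.6 -0.  -1.5] M [0.37 0.01 0.03] 21.0
-0.015 off mm [  0.  -15.7  -0.1] F [ 0.1  0.7 -0.1] M [ 0.34  0.02 -0.01] 21.4
-0.028 off mm [ -0.  -28.8  -0.1] F [-0.3 -0.7 -0.7] M [ 0.39 -0.03 -0.02] 21.77
```

```bash
python3 -W ignore - <<'E'
from h import *
def st(n):
    q=manip.observe();f=RS.T@np.array(q["contact_force"]);loc=RS.T@(np.array(q["tcp_pos"])-ins(0)[0]);print(n,"off mm",(loc*1e3).round(1),"F",f.round(1),round(q["clock"],2))
for y in(-.038,-.05,-.06,-.066,-.072):
    p,o=ins(y);r=manip.servo_line(p,o,rate=.05,max_force=7);st(y)
    if r: print("stop");break
s=snap("scene")
print(proj(s,[w([0,-.067,.055]),w([0,.048,.055])]).round(1).tolist())
cv2.imwrite("pics/i2.png",crop(s,195,195,100,85,6))
E
```

```text
-0.038 off mm [ -0.  -38.6  -0. ] F [-0.3  0.2 -0.7] 22.12
-0.05 off mm [ -0.  -50.6  -0. ] F [-0.6 -0.3 -0.7] 22.51
-0.06 off mm [ -0.  -60.7  -0.1] F [ 1.1 -0.4  0.7] 22.86
-0.066 off mm [  0.1 -65.8   0.1] F [-0.1  1.9 -1.3] 23.12
-0.072 off mm [ -0.  -65.6  -0.2] F [0.4 1.3 0.8] 23.33
stop
[[218.3, 262.0], [255.4, 242.5]]
```

View pics/i2.png

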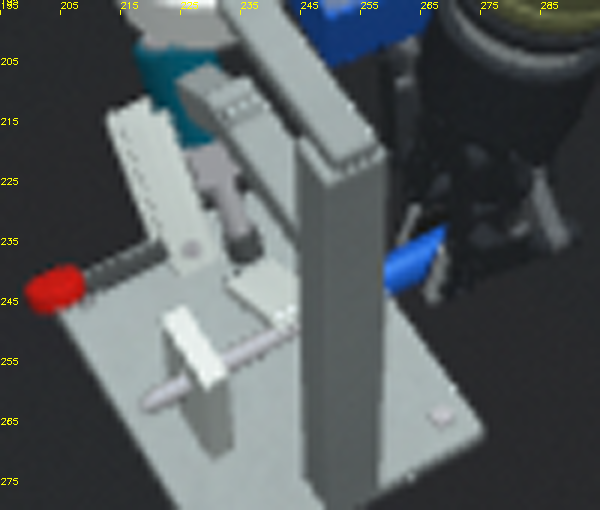

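The picture shows the rod through both eyes: tip at (219,262) out of the second plate, predicted (218.3,262.0), and head up against the first eye. Next I'll let go and move to the trip pad.

```bash
cat >> h.py <<'E'
def press(e,sg=1,dy=0.): # TCP e above pad along the slope
    x=RS@np.array([np.sin(a35),.2,-np.cos(a35)]);x/=np.linalg.norm(x)
    return PAD+SL*e+RS@np.array([0,dy,0]),rpy(x,RS@np.array([0,sg,0.]))
E
python3 -W ignore - <<'E'
from h import *
from scipy.optimize import least_squares
def st(n):
    q=manip.observe();f=RS.T@np.array(q["contact_force"]);print(n,np.round(q["tcp_pos"],4),"F",f.round(1),round(q["grip_width"],4),round(q["clock"],2))
manip.command_gripper(.085);st("open")
x,o=ins(-.067)[0],None
xx,_=rodgrip(RS[:,1],-1)
manip.servo_line(np.array(manip.observe()["tcp_pos"])-xx*.12,rate=.2);st("up")
q=np.array(manip.observe()["tcp_pos"])
t=snap("top");s=snap("scene")
f=lambda X:np.concatenate([proj(t,X)[0]-(334.0,192.0),proj(s,X)[0]-(204.0,242.8)])
r=least_squares(f,[.55,-.2,.1]);print("pad",r.x,r.fun.round(2),"stand",(RS.T@(r.x-w([0,0,0]))).round(4))
import h;h.PAD=r.x
manip.goto([.45,.08,.45],lean(0)[1]);st("mid")
for sg in(1,-1):
  for e in(.05,0,-.025):
    j=solve_ik(*h.press(e,sg));print(sg,e,None if j is None else j.round(2).tolist())
E
```

```text
open [ 0.6079 -0.054   0.0362] F [ 0.  -0.8  0.3] 0.0852 24.05
up [ 0.6101 -0.0241  0.1511] F [-0.5 -0.5 -0.8] 0.0848 24.8
pad [ 0.55426357 -0.21509423  0.11175729] [-0.3  -0.19 -0.36 -0.01] stand [-0.039  -0.0846  0.1118]
mid [0.4502 0.0791 0.449 ] F [-0.2  0.2  0.1] 0.0849 26.23
1 0.05 [1.23, 1.06, -1.24, 2.25, 2.01, 0.58, 0.18]
1 0 [1.19, 1.18, -1.25, 2.2, 2.05, 0.66, 0.22]
1 -0.025 [1.17, 1.24, -1.25, 2.16, 2.07, 0.69, 0.24]
-1 0.05 [1.05, 0.86, -0.82, 2.26, 2.67, 0.3, 2.61]
-1 0 [0.9, 0.9, -0.62, 2.21, 3.1, 0.33, 2.18]
-1 -0.025 [0.89, 0.95, -0.62, 2.18, 3.06, 0.34, 2.23]
```

```bash
echo 'PAD=np.array([.5543,-.2151,.1118])' >> h.py; python3 -W ignore - <<'E'
from h import *
def st(n):
    q=manip.observe();f=RS.T@np.array(q["contact_force"]);print(n,np.round(q["tcp_pos"],4),"F",f.round(1),round(q["grip_width"],4),round(q["clock"],2))
manip.command_gripper(0,40)
manip.goto([.42,-.2,.43],lean(0)[1]);st("mid")
j0=np.array(manip.observe()["joints"]);j1=solve_ik(*press(.07));
for a in(.33,.67,1): manip.movej(j0+(j1-j0)*a);st(a)
s=snap("scene");t=snap("top");print(proj(s,press(.07)[0]),proj(s,PAD),proj(t,press(.07)[0]))
cv2.imwrite("pics/p1.png",np.hstack([crop(s,170,160,100,120,4),crop(t,280,130,95,120,4)]))
E
```

```text
mid [ 0.4207 -0.1983  0.4304] F [ 0.  -0.1  0.5] -0.0002 28.08
0.33 [ 0.4414 -0.3173  0.3089] F [0.6 0.9 0.1] -0.0 28.8
0.67 [ 0.4913 -0.3243  0.2121] F [ 0.6 -0.3  1.3] -0.0 29.41
1 [ 0.5161 -0.213   0.1707] F [ 1.  -0.1 -0.6] 0.0 30.01
[[194.24131776 219.06323195]] [[203.64379079 242.79293651]] [[336.77479871 206.38495284]]
```

View pics/p1.png

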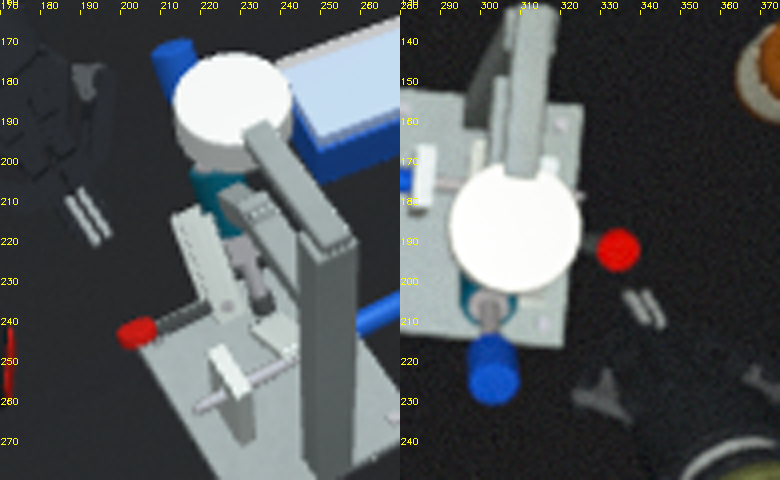

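The picture shows the rod in both eyes and the stamp still drawn (knob at (301,222) in the top view). The shut fingers are at (337,206), lined up with the pad at (334,192). Pressing now.

```bash
python3 -W ignore - <<'E'
from h import *
def st(n):
    q=manip.observe();f=np.array(q["contact_force"]);print(n,"h mm",round((np.array(q["tcp_pos"])-PAD)@SL*1e3,1),"along",round(f@SL,1),"F",f.round(1),round(q["clock"],2))
manip.servo_line(press(.008)[0],rate=.15,max_force=6);st("near")
for e in(.0,-.008,-.014,-.018,-.021,-.024,-.027):
    r=manip.servo_line(press(e)[0],rate=.05,max_force=22);st(e)
    if r: print("stop");break
manip.servo_line(press(.06)[0],rate=.1);st("off")
manip.wait(.3)
s=snap("scene");t=snap("top")
cv2.imwrite("pics/p2.png",np.hstack([crop(s,170,160,100,120,4),crop(t,280,130,95,120,4)]))
E
```

```text
near h mm 8.4 along 0.6 F [ 0.2 -0.3  0.9] 30.68
0.0 h mm 0.6 along 5.9 F [-3.2 -2.1  5.1] 30.98
-0.008 h mm -7.9 along -0.7 F [ 0.7  0.5 -0.4] 31.29
-0.014 h mm -14.2 along 1.5 F [-1.7 -0.4  0.7] 31.56
-0.018 h mm -18.2 along 1.2 F [-0.1 -0.6  1.5] 31.81
-0.021 h mm -20.2 along 11.3 F [-7.2 -1.4  8.9] 32.06
-0.024 h mm -21.1 along 33.2 F [-21.   -5.4  26.2] 32.31
-0.027 h mm -21.9 along 54.5 F [-34.3  -8.9  43.1] 32.56
off h mm 59.5 along 0.2 F [-0.2 -0.5  0.2] 33.58
```

View pics/p2.png

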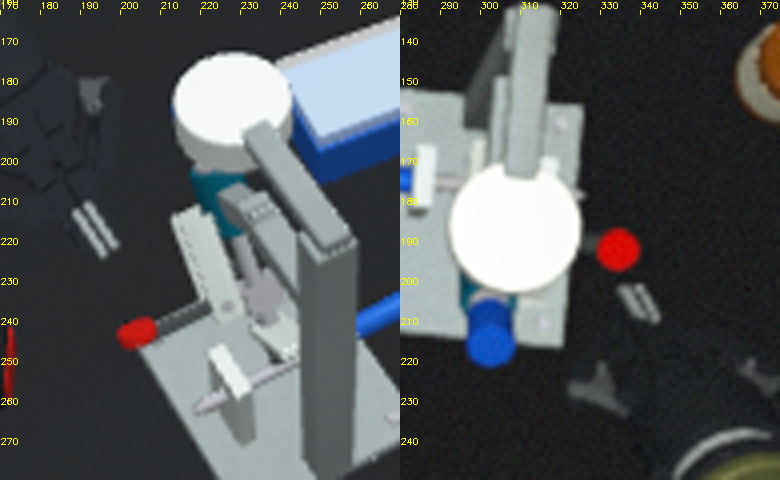

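```bash
python3 -W ignore - <<'E'
from h import *
print(np.round(manip.observe()["contact_force"],1)); manip.hand_in()
E
```

```text
[ 0.8  0.4 -0. ]
the job is handed in; nothing more can be done
```

I stamped the rod and handed the job in with the arm clear of everything, about 34 s into the 72 s limit.

1. **Drawing the stamp:** I drew the knob back until the sear caught and let go. In the picture it stayed about 42 mm up the slope.
2. **Threading the rod:** I threaded the blue-headed rod through both eyes until its head met the first eye, then let go. Its tip showed at pixel (219,262), against a predicted (218.3,262.0).
3. **Firing the stamp:** I pressed the red lever with the fingers shut, then backed the fingers off about 60 mm.

**Last checks:** The final picture shows the knob down and the stamp on the rod. The rod is still through both eyes, the red pad is back at its resting place, and the tool force is near zero. I saw no bystander moved, but the last crops do not show all of them.

**What didn't go as planned:**
- **Camera disagreement:** The two cameras differed by about 4 mm on the rod's position. I used the average, and neither the grasp nor the threading suffered.
- **Knob overshoot:** I drew the knob to its end stop, where the pull reached about 40 N, before easing it back onto the sear.
- **Lever overshoot:** The lever reached its end stop about 20 mm down. The last pushes there reached about 54 N through the fingertips, more than was needed.
- **Not measured:** I judged the stamp resting on the rod from the picture only. I could not read the hammer joint or the force on the rod.

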